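# Sweep loose bottle caps into the sorting tray's trough

## Task

With the fingertips, sweep the three loose white bottle caps across the deck of the blue sorting tray and over its open edge, so that all three drop into the trough along the tray's far side. Only push the caps: do not pinch them, press down on them or pick them up. Leave the amber vial standing where it is on the deck, and do not disturb the bottles beside the tray.

Things in the scene. Friction and masses are not known exactly. Their poses are not given: they have to be found in the camera images.
- tray: navy-blue sorting tray fixed to the counter, 275 x 240 mm, turned by up to 0.35 rad. Origin on its underside; x points across the deck to the trough (away from the robot), y along the trough, z up. Flat deck, top 45 mm above the counter, x = -120 to +70 mm, y = -115 to +115 mm, with a 5 mm thick rim 8 mm above it on the -x and both y sides; no rim at the trough (yellow line)
- tray_trough (a point): middle of the trough's floor, tray x = +107.5 mm, y = 0. The trough is part of the tray, from tray x = +70 to +145 mm over its full width, y = -115 to +115 mm; its grey-blue floor is 5 mm above the counter (40 mm below the deck), its outer wall 5 mm thick and 53 mm high. Axes as the tray's
- cap_a: loose white round bottle cap lying flat on the deck, 34 mm across, 14 mm high, about 12 g, smooth plastic (friction 0.35); origin at the centre of its underside, z up. At the start caps and vial are spread over four lanes about 54 mm apart in the tray's y (-81, -27, 27, 81 mm, each within 5 mm), at tray x = -45 to +25 mm; nothing stands between a cap and the trough
- cap_a_center (a point): centre of that cap, 7 mm above its underside
- cap_b: loose white round bottle cap lying flat on the deck, 34 mm across, 14 mm high, about 12 g, smooth plastic (friction 0.35); origin at the centre of its underside, z up. At the start caps and vial are spread over four lanes about 54 mm apart in the tray's y (-81, -27, 27, 81 mm, each within 5 mm), at tray x = -45 to +25 mm; nothing stands between a cap and the trough
- cap_b_center (a point): centre of that cap, 7 mm above its underside
- cap_c: loose white round bottle cap lying flat on the deck, 34 mm across, 14 mm high, about 12 g, smooth plastic (friction 0.35); origin at the centre of its underside, z up. At the start caps and vial are spread over four lanes about 54 mm apart in the tray's y (-81, -27, 27, 81 mm, each within 5 mm), at tray x = -45 to +25 mm; nothing stands between a cap and the trough
- cap_c_center (a point): centre of that cap, 7 mm above its underside
- vial: filled amber medicine vial with a green cap, 32 mm across, 45 mm tall, about 50 g, standing upright on the deck in the lane free of caps; origin at the centre of its underside, z up. It stays where it stands
- stock_bottle: white round jar with a green lid, 54 mm across, 85 mm tall, standing on the counter to the right (-y) of the tray, a bystander; origin at the centre of its underside
- amber_bottle: amber glass bottle with a white cap, 48 mm across, 90 mm tall, standing on the counter to the left (+y) of the tray, a bystander; origin at the centre of its underside

How it is judged:
By the outcome, as a careful person would: the job done as asked, in the order asked, and still so for the second after the job is handed in, with the robot touching nothing.
It also fails if it takes over 56 s, if anything falls off the work surface, if the arm or the gripper's body presses on something with over 40 N, if the wrist force passes 120 N, or if a joint passes its speed limit or range.

## Robot

A 6-joint arm with a two-finger parallel gripper is mounted at the origin on the work surface. World frame = base frame: x ahead of the robot, y to its left, z up, the work surface at z = 0. Lengths are in mm, angles in rad, forces in N, time in s.
With the tool pointing down it reaches from about 350 to 950 mm from the base axis. Payload 17.4 kg.
Tool frame: the origin (TCP) lies at the very end of the fingers, on their centre line; the grasp point (between the pads) lies robot.hold_point_z behind it (robot.hold_point_z is the distance from the TCP to the grasp point, in mm); z points along the fingers, y is the line along which they close (so a half turn about z gives the same grasp; the last joint's range is limited). The gripper opens to 93 mm and grips with 3 to 60 N. Pads are 15 mm wide; open, the fingers measure 128 mm over their backs; the gripper's body (75 mm by 188 mm) begins 65 mm behind the grasp point.
Start: joints at [1.089, 0.116, 1.442, -0, 1.584, -0.038], TCP at [289.836, 609.612, 218.646] pointing down, gripper open.
Joint ranges: [-2.83, 2.83], [-0.83, 2.19], [0.07, 2.5], [-1.14, 4.28], [0.01, 3], [-2.97, 2.97]. Speed limits (rad/s): [1.89, 1.89, 2.22, 3.14, 3.14, 3.14].

## Interface

Orientations are given as a rotation vector (axis times angle).
In Python, from workcell import robot, capture, camera_params gives the robot as it stands (robot), with the cameras as plain functions.
- The arm moves only by the tool send_path, called after "Emit:" as name(argument=value, ...) on one line, values as JSON. Schema: {"type":"object","properties":{"offsets":{"type":"array","items":{"type":"array","items":{"type":"number"},"minItems":5,"maxItems":5},"minItems":1,"maxItems":12},"only":{"type":"string"},"quiet":{"type":"boolean"},"lines":{"type":"string"}},"required":["offsets"],"additionalProperties":false}. offsets is a list of rows, 1 to 12 of them, each of 5 numbers: the finger opening in mm, then dx, dy, dz in units of 25 mm, then a turn about the tool's z in units of 0.2 rad; each row is the pose to reach, as a shift and turn from the pose commanded when the call began, along the tool's axes at that moment; what a row does not reach only later rows make up. A row lasts 1/12 s, in which the tool goes at most 41.7 mm and 0.125 rad, less where a joint would pass 70% of its speed; a pose out of reach is approached as far as the arm can. The fingers move at their own pace and stop on an object; the grip force is fixed at half the most. Time passes only in rows, so rows that do not move let the fingers close. The tool returns the time, the measured TCP pose, the force, the opening and the grip force at its end. only (a regular expression) keeps the lines of the reply that match it, lines (a string "A,B") keeps lines A to B, and quiet returns only ok. Input that does not fit is refused with a message, and nothing moves.
- robot.state(): the state, without advancing time (a new reading comes with each control period).
- capture(name): name is "scene" or "side" or "wrist"; returns the picture (384x512x3 uint8, blue, green, red); there is no depth.
- camera_params(name): a dict with "mtx" (3x3 intrinsics, pixels), "extrinsics" (4x4, takes a point from world to camera coordinates). Camera axes: x right, y down, z forward; pixel columns grow to the right and rows downward; lengths in mm; the calibration is good to about 2 mm. A picture is of the moment at which its call begins: read the wrist's pose just before it. camera_params takes no time and is no camera call; for the wrist camera it gives the pose at the moment of the call.
- robot.hand_in(): hands the job in; it is judged then, once.
The state is a dict: "clock": time; "joint_positions": joint angles; "qvel": joint speeds; "effort": joint torques, N m; "eef_pos": TCP position; "orientation": TCP orientation; "wrist_force": force on the tool from outside, world axes, zero at the start; "ft_torque": the same for the moment, N m; "gripper_width": finger opening in mm; "gripper_force": force on a finger pad.
Only numpy, scipy, OpenCV 4.12 (cv2) and the standard library are available. Lean on these libraries where they do the work, as an engineer would, in place of code of your own. Each camera call takes 0.05 s, during which the arm holds its last target. There are 200 camera calls.

## Working session

There is one attempt and no reset: what is moved stays moved. The work goes in short steps, Python scripts to look and compute and a tool call to move; the robot and the scene stay as the last step left them, time stands still between calls to the robot, and variables do not carry over. Pictures are saved under pics/ and viewed, at most 10 in all, crops included, and the job is handed in when it is done.

```bash
ls; mkdir -p pics; python3 - <<'E'
from workcell import robot, capture, camera_params
import cv2,numpy as np
a=capture("scene");b=capture("side")
cv2.imwrite("pics/scene.png",a);cv2.imwrite("pics/side.png",b)
for n in("scene","side"):
    p=camera_params(n);print(np.round(p["mtx"],1).tolist(),np.round(p["extrinsics"],3).tolist())
s=robot.state();print(s,robot.hold_point_z)
E
```

```text
pics
workcell.py
[[489.2, 0.0, 251.4], [0.0, 489.2, 188.3], [0.0, 0.0, 1.0]] [[-0.156, 0.988, 0.008, 89.008], [0.803, 0.132, -0.581, -425.902], [-0.575, -0.084, -0.814, 1616.495], [0.0, 0.0, 0.0, 1.0]]
[[475.5, 0.0, 261.6], [0.0, 475.5, 202.2], [0.0, 0.0, 1.0]] [[0.82, -0.572, 0.01, -468.22], [-0.281, -0.418, -0.864, 213.435], [0.498, 0.706, -0.504, 1124.062], [0.0, 0.0, 0.0, 1.0]]
{'clock': 0.1, 'joint_positions': array([ 1.08922003e+00,  1.16425173e-01,  1.44217139e+00,  8.46035133e-06,
        1.58397428e+00, -3.78166255e-02]), 'qvel': array([ 1.27021681e-03, -1.57171597e-03, -1.87736452e-04, -1.71234159e-03,
       -7.46331966e-05,  5.73496441e-04]), 'effort': array([ 2.49483484e-03, -7.22897387e+01, -6.23868656e+01,  7.81544438e-02,
        2.26729468e-02, -2.08927293e-05]), 'eef_pos': array([289.74163865, 609.46644726, 218.00447261]), 'orientation': array([-6.91293380e-01, -3.06432474e+00,  1.48147623e-03]), 'wrist_force': array([-0.07331151,  0.52896176,  0.24935925]), 'ft_torque': array([ 0.02169696, -0.01125165, -0.0147168 ]), 'gripper_force': 0.0, 'gripper_width': 93.10645372556016} 18.8
```

View pics/scene.png

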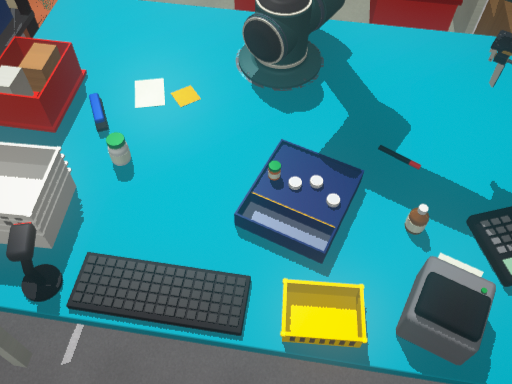

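View pics/side.png

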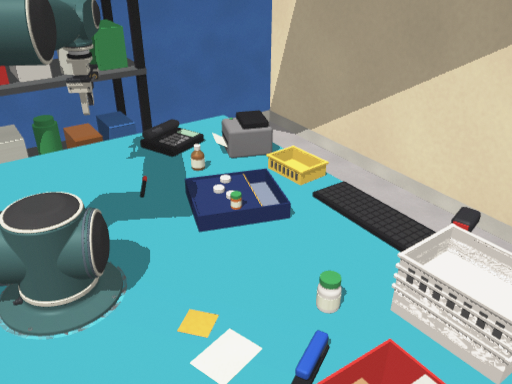

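The scene view shows the vial (green lid) at about (274,167) and the caps at (295,184), (316,182) and (333,201). The yellow edge line runs from (253,192) to (335,227), with the trough beyond it. The side view shows the same objects around (225,190). Next I measure them in both views.

```bash
cat > h.py <<'E'
from workcell import robot, capture, camera_params
import cv2,numpy as np
def ray(n,uv,z):
    p=camera_params(n);K=np.array(p["mtx"]);E=np.array(p["extrinsics"]);R=E[:3,:3];c=-R.T@E[:3,3]
    d=R.T@np.linalg.inv(K)@np.array([uv[0],uv[1],1.]);return (c+d*(z-c[2])/d[2])[:2]
def blobs(m,amin,amax):
    n,l,s,c=cv2.connectedComponentsWithStats(m.astype(np.uint8))
    return [(c[i],s[i,4],l==i) for i in range(1,n) if amin<s[i,4]<amax]
def traymask(hsv):
    m=cv2.inRange(hsv,(108,120,25),(130,255,140))
    b=max(blobs(m>0,800,1e6),key=lambda t:t[1])[2]
    pts=np.argwhere(b)[:,::-1].astype(np.int32)
    h=cv2.convexHull(pts.reshape(-1,1,2));f=np.zeros(m.shape,np.uint8);cv2.fillConvexPoly(f,h,1);return f,h
E
python3 - <<'E'
from h import *
for n in("scene","side"):
    a=cv2.imread(f"pics/{n}.png");hsv=cv2.cvtColor(a,cv2.COLOR_BGR2HSV)
    f,h=traymask(hsv)
    q=cv2.minAreaRect(h);print(n,"rect",q)
    w=(hsv[...,1]<60)&(hsv[...,2]>150)&(f>0)
    for c,s,_ in blobs(w,15,400):print("white",c.round(1),s,ray(n,c,57).round(1))
    g=cv2.inRange(hsv,(45,100,40),(80,255,255))>0
    for c,s,_ in blobs(g&(f>0),8,400):print("green",c.round(1),s,ray(n,c,88).round(1))
    y=cv2.inRange(hsv,(12,80,90),(32,255,255))>0
    ys=y&(f>0);P=np.argwhere(ys)[:,::-1].astype(float)
    bb=blobs(cv2.dilate(ys.astype(np.uint8),np.ones((3,3)))>0,20,2000)
    for c,s,l in bb:
        P=np.argwhere(l&ys)[:,::-1]
        W=np.array([ray(n,p,45) for p in P]);c0=W.mean(0);v=np.linalg.svd(W-c0)[2][0]
        t=(W-c0)@v;print("yellow",s,c0.round(1),"dir",v,np.arctan2(v[1],v[0]),(c0+v*t.min()).round(1),(c0+v*t.max()).round(1),"mid",(c0+v*(t.min()+t.max())/2).round(1))
E
python3 - <<'E'
import cv2
a=cv2.imread('pics/scene.png')[130:270,220:380];cv2.imwrite('pics/c1.png',cv2.resize(a,None,fx=4,fy=4,interpolation=2))
E
```

```text
scene rect ((305.99139404296875, 195.85345458984375), (85.21788787841797, 91.65190887451172), 23.198591232299805)
white [316.2 180.1] 118 [518.9 160.2]
white [294.8 181.3] 119 [531.9 106.4]
white [332.9 198.6] 128 [570.  206.2]
white [271.9 222.3] 136 [663.3  64.7]
white [284.5 227.4] 27 [672.9  96.4]
white [291.4 231.1] 46 [680.3 113.8]
green [276.9 166.4] 54 [515.6  56.4]
yellow 37 [502.5  55.9] dir [ 0.66995699 -0.74239991] -0.8366454693646111 [496.7  62.3] [509.4  48.3] mid [503.1  55.3]
yellow 22 [523.1  53.9] dir [ 0.46063917 -0.88758749] -1.0920811469717815 [520.1  59.6] [525.2  49.8] mid [522.7  54.7]
yellow 285 [617.  131.2] dir [0.31023579 0.95065964] 1.2553552767495624 [587.9  41.9] [644.4 215.3] mid [616.1 128.6]
side rect ((237.90463256835938, 197.63006591796875), (53.67618942260742, 99.67350006103516), 81.25383758544922)
white [224.7 178.3] 80 [563.3 196.2]
white [264.  193.7] 382 [609.8  44.5]
white [218.1 188.1] 88 [513.  151.5]
white [228.6 193.5] 42 [521.8 104.5]
white [235.5 204.2] 46 [505.3  39.3]
green [235.6 194.6] 69 [507.   40.5]
yellow 140 [607.5 106.7] dir [-0.31142146 -0.95027189] -1.8874848392792938 [641.1 209.3] [576.1  11. ] mid [608.6 110.1]
yellow 62 [530.9  77.8] dir [ 0.81894085 -0.57387793] -0.6112333453508265 [518.2  86.7] [540.8  70.9] mid [529.5  78.8]
yellow 43 [508.5  43.3] dir [ 0.83050908 -0.55700509] -0.5907753021850426 [496.8  51.1] [518.7  36.4] mid [507.7  43.8]
```

View pics/c1.png

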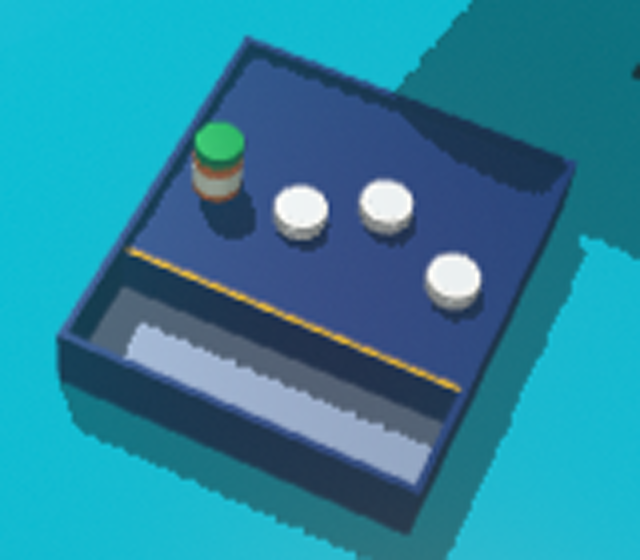

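Crop: the vial is at (219,160), the caps are at (301,210), (386,205) and (453,280), and the edge line runs from (128,250) to (460,388). The two views differ by several mm, so I'll go above the tray for a wrist look.

```bash
cat >> h.py <<'E'
from scipy.spatial.transform import Rotation as Ro
def go(x,y,z,yang=1.2545):
    s=robot.state();R=Ro.from_rotvec(s["orientation"]).as_matrix()
    d=R.T@(np.array([x,y,z])-s["eef_pos"]);a=np.arctan2(R[1,1],R[0,1])
    print("at",s["eef_pos"].round(1),"t",round(s["clock"],2),"d",d.round(1),"turn",round(-(yang-a),3))
E
python3 - <<'E'
from h import *
go(510,140,300)
p=camera_params("wrist");E=np.array(p["extrinsics"]);s=robot.state();R=Ro.from_rotvec(s["orientation"]).as_matrix()
c=-E[:3,:3].T@E[:3,3];print("cam in tool",R.T@(c-s["eef_pos"]),"axis in tool",R.T@E[2,:3])
E
```

```text
at [289.7 609.5 218. ] t 0.1 d [-400.5 -329.5  -81.7] turn -0.127
cam in tool [ 8.29417088e+01  1.30720870e-01 -1.66443123e+02] axis in tool [-2.97842214e-01 -8.92249219e-04  9.54614697e-01]
```

Careful with the scale: shifts go in units of 25 mm and turns go in units of 0.2 rad. That gives: -50 mm is -2, -13 mm is -0.52, -0.12 rad is -0.6.

Emit:
send_path(offsets=[[0, -1.24, -1.04, -0.28, -0.05], [0, -2.48, -2.04, -0.52, -0.1], [0, -3.72, -3.04, -0.76, -0.15], [0, -4.96, -4.08, -1, -0.2], [0, -6.2, -5.08, -1.24, -0.25], [0, -7.44, -6.08, -1.52, -0.3], [0, -8.68, -7.12, -1.76, -0.35], [0, -9.92, -8.12, -2, -0.4], [0, -11.16, -9.16, -2.28, -0.45], [0, -12.4, -10.16, -2.52, -0.5], [0, -13.64, -11.2, -2.76, -0.55], [0, -14.8, -12.2, -3, -0.6]])

```text
clock: 1.1
eef_pos: [493.4, 173.2, 293.9]
orientation: [0.506, 3.101, -0.0]
wrist_force: [0.0, 0.8, -0.3]
gripper_width: 17.3
gripper_force: 0.0
```

Emit:
send_path(offsets=[[0, -0.64, -0.48, -0.16, -0.02], [0, -1.2, -0.96, -0.28, -0.035], [0, -1.2, -0.96, -0.28, -0.035], [0, -1.2, -0.96, -0.28, -0.035], [0, -1.2, -0.96, -0.28, -0.035]])

```text
clock: 1.52
eef_pos: [513.5, 143.4, 300.3]
orientation: [-0.496, -3.102, 0.0]
wrist_force: [-0.3, 0.5, -0.1]
gripper_width: 0.3
gripper_force: 0.0
```

```bash
python3 - <<'E'
from h import *
s=robot.state();a=capture("wrist");cv2.imwrite("pics/w1.png",a);print(s["eef_pos"],s["qvel"].round(3),s["gripper_width"])
p=camera_params("wrist");np.savez("w1.npz",K=p["mtx"],E=p["extrinsics"])
E
```

```text
[513.5490347  143.3876093  300.28415975] [ 0.013 -0.003  0.003 -0.001 -0.001 -0.001] 0.33815534138131254
```

View pics/w1.png

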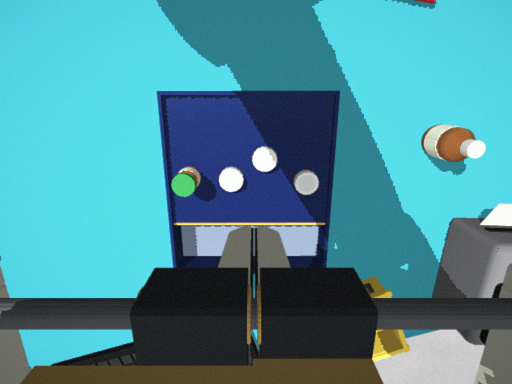

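The wrist view shows the tray square to the tool. The caps are at (231,180), (265,159) and (306,183), the vial is at (185,183), the yellow edge lies along row 224, and nothing is hidden. Now I turn these into tray coordinates.

```bash
cat > m.py <<'E'
from h import *
import sys
a=cv2.imread(sys.argv[1]);hsv=cv2.cvtColor(a,cv2.COLOR_BGR2HSV)
y=(cv2.inRange(hsv,(12,80,90),(32,255,255))>0);y[260:]=0;y[:200]=0;y[:,:160]=0;y[:,345:]=0
P=np.argwhere(y)[:,::-1];W=np.array([ray("wrist",p,45) for p in P])
c0=W.mean(0);v=np.linalg.svd(W-c0)[2][0];v*=np.sign(v[1]);t=(W-c0)@v
mid=c0+v*(t.min()+t.max())/2;xa=np.array([v[1],-v[0]])
o=mid-70*xa;print("ydir",np.arctan2(v[1],v[0]),"len",np.ptp(t),"edge mid",mid,"origin",o)
w=((hsv[...,1]<70)&(hsv[...,2]>120));w[222:]=0;w[:95]=0;w[:,:165]=0;w[:,:165]=0;w[:,340:]=0
for c,s,_ in blobs(w,60,900):
    q=ray("wrist",c,57);print("cap",c.round(),s,q.round(1),"tray",np.round([(q-o)@xa,(q-o)@v],1))
g=cv2.inRange(hsv,(45,100,40),(80,255,255))>0;g[260:]=0
for c,s,_ in blobs(g,60,900):
    q=ray("wrist",c,90);print("vial",q.round(1),"tray",np.round([(q-o)@xa,(q-o)@v],1))
E
python3 m.py pics/w1.png
```

```text
ydir 1.2541942857121713 len 228.86933811166068 edge mid [608.991006   104.54976714] origin [542.47008858 126.34351729]
cap [264. 159.] 512 [518.3 157. ] tray [-32.5  21.6]
cap [191. 172.] 88 [504.5  54.4] tray [-13.7 -80.2]
cap [231. 179.] 497 [531.2 103.5] tray [ -3.6 -25.2]
cap [306. 183.] 458 [569.5 203.4] tray [ 1.7 81.7]
vial [510.9  47.4] tray [ -5.5 -84.8]
```

```bash
cat >> h.py <<'E'
O=np.array([542.5,126.3]);V=np.array([np.cos(1.2542),np.sin(1.2542)]);X=np.array([V[1],-V[0]])
def tgo(x,y,z): go(*(O+x*X+y*V),z,1.2542)
E
python3 - <<'E'
from h import *
tgo(-78,21.6,100);tgo(-78,21.6,50)
E
```

```text
at [513.5 143.6 300.3] t 1.57 d [ 44.9  14.2 200.3] turn 0.0
at [513.5 143.6 300.3] t 1.57 d [ 44.9  14.2 250.3] turn 0.0
```

To row units: 250 mm is 10, 45 mm is 1.8.

Emit:
send_path(offsets=[[0, 0.36, 0.12, 1.52, 0], [0, 0.72, 0.24, 3.04, 0], [0, 1.08, 0.36, 4.56, 0], [0, 1.44, 0.48, 6, 0], [0, 1.8, 0.56, 7.4, 0], [0, 1.8, 0.56, 8.4, 0], [0, 1.8, 0.56, 9.12, 0], [0, 1.8, 0.56, 9.6, 0], [0, 1.8, 0.56, 9.88, 0], [0, 1.8, 0.56, 10, 0], [0, 1.8, 0.56, 10, 0]])

```text
clock: 2.48
eef_pos: [475.5, 170.6, 50.9]
orientation: [0.495, 3.102, 0.0]
wrist_force: [-0.1, 0.8, 0.2]
gripper_width: 0.6
gripper_force: 0.0
```

```bash
python3 - <<'E'
from h import *
tgo(82,21.6,50)
E
```

```text
at [475.5 170.6  50.9] t 2.48 d [-159.4    0.4    0.9] turn 0.0
```

Emit:
send_path(offsets=[[0, -0.24, 0, 0, 0], [0, -0.56, 0, 0, 0], [0, -0.88, 0, 0, 0], [0, -1.2, 0, 0, 0], [0, -1.52, 0, 0, 0], [0, -1.84, 0, 0, 0], [0, -2.16, 0, 0, 0], [0, -2.48, 0, 0, 0], [0, -2.8, 0, 0, 0], [0, -3.12, 0, 0, 0], [0, -3.44, 0, 0, 0], [0, -3.76, 0, 0, 0]])

```text
clock: 3.48
eef_pos: [565.5, 140.8, 50.6]
orientation: [-0.496, -3.102, 0.0]
wrist_force: [-0.7, -0.2, -0.4]
gripper_width: 0.6
gripper_force: 0.0
```

Emit:
send_path(offsets=[[0, -0.32, 0, 0, 0], [0, -0.64, 0, 0, 0], [0, -0.96, 0, 0, 0], [0, -1.28, 0, 0, 0], [0, -1.6, 0, 0, 0], [0, -1.92, 0, 0, 0], [0, -2.2, 0, 0, 0], [0, -2.4, 0, 0, 0], [0, -2.6, 0, 0, 0], [0, -2.6, 0, 0, 0], [0, -2.6, 0, 0, 0]])

```text
clock: 4.4
eef_pos: [626.6, 120.7, 50.5]
orientation: [-0.496, -3.102, 0.0]
wrist_force: [-0.2, -1.0, 0.5]
gripper_width: 0.5
gripper_force: 0.0
```

Emit:
send_path(offsets=[[0, 0, 0, -0.8, 0], [0, 0, 0, -1.8, 0], [0, 0, 0, -2, 0], [0, 0, 0, -2, 0]])

```text
clock: 4.73
eef_pos: [627.2, 121.1, 102.9]
orientation: [0.495, 3.099, 0.002]
wrist_force: [0.4, -0.6, 0.5]
gripper_width: 0.4
gripper_force: 0.0
```

```bash
python3 - <<'E'
from h import *
a=capture("scene");b=capture("side")
cv2.imwrite("pics/s2.png",np.hstack([cv2.resize(a[130:280,210:390],None,fx=2.2,fy=2.2),cv2.resize(b[130:280,150:330],None,fx=2.2,fy=2.2)]))
tgo(-45,-25.2,100)
E
```

```text
at [626.2 120.8 100.1] t 4.83 d [ 1.262e+02 -4.610e+01  1.000e-01] turn -0.0
```

View pics/s2.png

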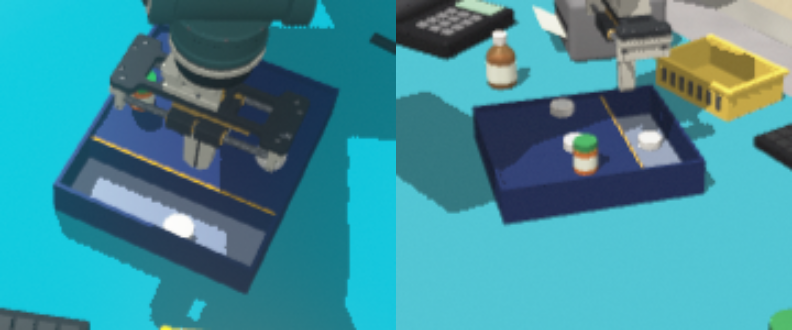

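The first cap lies in the trough: (180,225) in the left half, (650,140) in the right half. The vial and the other two caps have not moved. Next is the cap in the -25 lane.

To row units: 90 mm is 3.6, 48 mm is 1.92.

Emit:
send_path(offsets=[[0, 1.2, -0.44, 0, 0], [0, 2.4, -0.88, 0, 0], [0, 3.6, -1.32, 0, 0], [0, 4.6, -1.68, 0, 0], [0, 5.04, -1.84, 0, 0], [0, 5.04, -1.84, 0.6, 0], [0, 5.04, -1.84, 1.2, 0], [0, 5.04, -1.84, 1.68, 0], [0, 5.04, -1.84, 1.92, 0], [0, 5.04, -1.84, 2, 0], [0, 5.04, -1.84, 2, 0]])

```text
clock: 5.75
eef_pos: [492.3, 116.3, 50.0]
orientation: [-0.495, -3.101, 0.001]
wrist_force: [0.8, -0.4, 0.2]
gripper_width: 0.5
gripper_force: 0.0
```

```bash
python3 - <<'E'
from h import *
tgo(82,-25.2,50)
E
```

```text
at [492.3 116.3  50. ] t 5.75 d [-126.6    0.    -0.2] turn -0.0
```

Emit:
send_path(offsets=[[0, -0.24, 0, 0, 0], [0, -0.56, 0, 0, 0], [0, -0.88, 0, 0, 0], [0, -1.2, 0, 0, 0], [0, -1.52, 0, 0, 0], [0, -1.84, 0, 0, 0], [0, -2.16, 0, 0, 0], [0, -2.48, 0, 0, 0], [0, -2.8, 0, 0, 0], [0, -3.12, 0, 0, 0], [0, -3.44, 0, 0, 0], [0, -3.76, 0, 0, 0]])

```text
clock: 6.75
eef_pos: [582.6, 86.8, 50.7]
orientation: [0.496, 3.102, -0.0]
wrist_force: [-0.3, 0.8, -0.3]
gripper_width: 0.6
gripper_force: 0.0
```

Emit:
send_path(offsets=[[0, -0.32, 0, 0, 0], [0, -0.64, 0, 0, 0], [0, -0.92, 0, 0, 0], [0, -1.12, 0, 0, 0], [0, -1.28, 0, 0, 0], [0, -1.28, 0, 0, 0], [0, -1.28, 0, 0, 0], [0, -1.28, 0, -0.8, 0], [0, -1.28, 0, -1.8, 0], [0, -1.28, 0, -2, 0], [0, -1.28, 0, -2, 0]])

```text
clock: 7.67
eef_pos: [612.9, 77.3, 102.9]
orientation: [0.495, 3.099, 0.001]
wrist_force: [0.4, -0.4, -0.8]
gripper_width: 0.3
gripper_force: 0.0
```

```bash
python3 - <<'E'
from h import *
a=capture("scene");b=capture("side")
cv2.imwrite("pics/s3.png",np.hstack([cv2.resize(a[130:280,210:390],None,fx=2.2,fy=2.2),cv2.resize(b[130:280,150:330],None,fx=2.2,fy=2.2)]))
tgo(-42,81.7,100)
E
```

```text
at [611.9  77.2 100.1] t 7.77 d [1.232e+02 1.068e+02 1.000e-01] turn -0.0
```

View pics/s3.png

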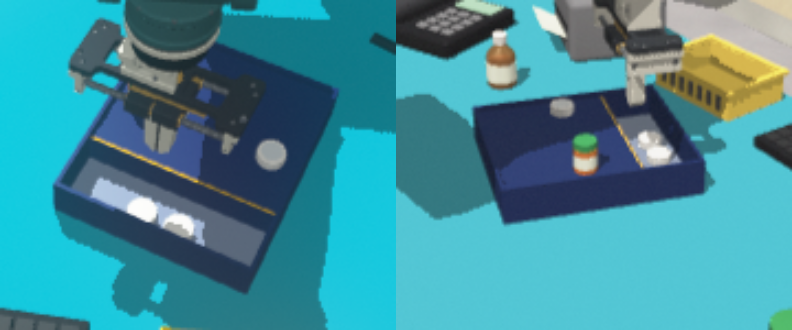

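Two caps are now in the trough, at (142,210) and (180,225). The third is still on the deck at (271,155), and the vial is untouched. Now the last lane.

To row units: 100 mm is 4, 21 mm is 0.84.

Emit:
send_path(offsets=[[0, 1, 0.84, 0, 0], [0, 2, 1.72, 0, 0], [0, 3, 2.6, 0, 0], [0, 4, 3.48, 0, 0], [0, 4.64, 4.04, 0, 0], [0, 4.92, 4.28, 0, 0], [0, 4.92, 4.28, 0.6, 0], [0, 4.92, 4.28, 1.2, 0], [0, 4.92, 4.28, 1.68, 0], [0, 4.92, 4.28, 1.92, 0], [0, 4.92, 4.28, 2, 0], [0, 4.92, 4.28, 2, 0]])

```text
clock: 8.77
eef_pos: [528.6, 216.7, 50.1]
orientation: [-0.496, -3.101, 0.001]
wrist_force: [-0.6, -0.7, 0.9]
gripper_width: 0.5
gripper_force: 0.0
```

```bash
python3 - <<'E'
from h import *
tgo(82,81.7,50)
E
```

```text
at [528.6 216.7  50.1] t 8.77 d [-123.3    0.2   -0. ] turn -0.001
```

Emit:
send_path(offsets=[[0, -0.24, 0, 0, 0], [0, -0.56, 0, 0, 0], [0, -0.88, 0, 0, 0], [0, -1.2, 0, 0, 0], [0, -1.52, 0, 0, 0], [0, -1.84, 0, 0, 0], [0, -2.16, 0, 0, 0], [0, -2.48, 0, 0, 0], [0, -2.8, 0, 0, 0], [0, -3.12, 0, 0, 0], [0, -3.44, 0, 0, 0], [0, -3.76, 0, 0, 0]])

```text
clock: 9.77
eef_pos: [618.7, 187.5, 50.6]
orientation: [0.496, 3.102, -0.0]
wrist_force: [-0.3, -0.5, 0.3]
gripper_width: 1.0
gripper_force: 0.0
```

Emit:
send_path(offsets=[[0, -0.32, 0, 0, 0], [0, -0.64, 0, 0, 0], [0, -0.88, 0, 0, 0], [0, -1.04, 0, 0, 0], [0, -1.16, 0, 0, 0], [0, -1.16, 0, 0, 0], [0, -1.16, 0, 0, 0], [0, -1.16, 0, -0.8, 0], [0, -1.16, 0, -2, 0], [0, -1.16, 0, -3.4, 0], [0, -1.16, 0, -4.4, 0], [0, -1.16, 0, -4.8, 0]])

```text
clock: 10.77
eef_pos: [646.3, 179.2, 175.4]
orientation: [0.494, 3.098, 0.003]
wrist_force: [-0.3, 0.2, 0.1]
gripper_width: 0.5
gripper_force: 0.0
```

Emit:
send_path(offsets=[[0, 0.8, 0, -1.2, 0], [0, 2, 0, -2, 0], [0, 3.2, 0, -2.8, 0], [0, 4, 0, -3.2, 0], [0, 4, 0, -3.2, 0]])

```text
clock: 11.18
eef_pos: [548.3, 211.2, 253.6]
orientation: [0.492, 3.1, 0.003]
wrist_force: [0.2, 0.9, 1.0]
gripper_width: 0.8
gripper_force: 0.0
```

```bash
python3 - <<'E'
from h import *
a=capture("scene");b=capture("side")
cv2.imwrite("pics/s4.png",np.hstack([cv2.resize(a[110:280,200:390],None,fx=2.1,fy=2.1),cv2.resize(b[110:280,150:330],None,fx=2.1,fy=2.1)]))
w=capture("wrist");cv2.imwrite("pics/w4.png",w)
E
```

```text
(no output)
```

View pics/s4.png

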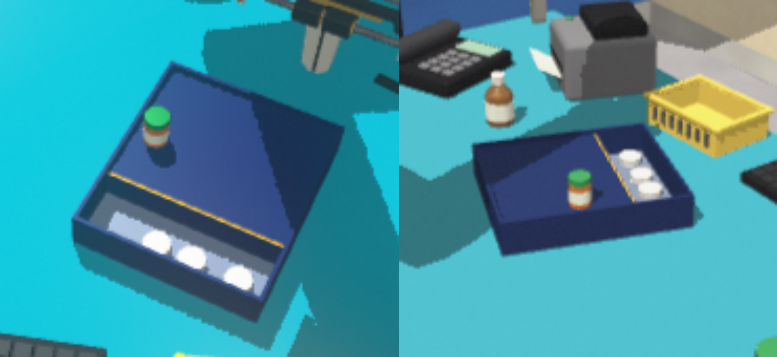

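All three caps lie in the trough, at about (157,242), (191,257) and (238,278). The deck is clear apart from the vial, which stands where it was, and the arm is well above everything.

```bash
python3 -c "
from workcell import robot, capture, camera_params
print(robot.hand_in())"
```

```text
the job is handed in; nothing more can be done
None
```

All three caps were swept into the trough and the job was handed in at about 11 s; the last pictures show the vial and the amber bottle standing where they were, while the stock bottle was mostly out of frame, but the arm never went near it.

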